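Load the impact driver's sockets into the colour-coded carry tray

TASK

Load the carry tray for the impact driver: the three black impact sockets and the black extension bar each go into the cup that matches their colour bands (red, yellow, blue, green), standing upright on the cup's floor. Draw the black bar straight up out of the light bit stand so that the stand does not tip or slide. Chrome hand tools shatter on an impact driver, so leave the chrome socket and the chrome bar where they stand.

Things in the scene. Friction and masses are not known exactly. Their poses are not given: they have to be found in the camera images.
- socket_red: Deep impact socket, matt BLACK steel with two red bands (one round the foot, one round the mouth), standing upright loose on the bench: a round cylinder 26 mm in diameter, 80 mm tall, about 150 g. Origin: centre of its underside; z points up along its axis.
- socket_yellow: Deep impact socket, matt BLACK steel with two yellow bands (one round the foot, one round the mouth), standing upright loose on the bench: a round cylinder 30 mm in diameter, 80 mm tall, about 200 g. Origin: centre of its underside; z points up along its axis.
- socket_blue: Deep impact socket, matt BLACK steel with two blue bands (one round the foot, one round the mouth), standing upright loose on the bench: a round cylinder 36 mm in diameter, 80 mm tall, about 290 g. Origin: centre of its underside; z points up along its axis.
- socket_chrome: Look-alike to leave alone: bright CHROME hand socket with two yellow bands, standing upright on the bench, 30 mm in diameter, 80 mm tall. Origin: centre of its underside; z up along its axis.
- bar_black: BLACK impact extension bar, 2 green bands, 200 g, upright in one well of a loose, light (90 g) orange stand 100 x 44 x 45 mm tall; bar_chrome is in the other well, 60 mm away along the stand's length. Wells 29 mm wide, 37 mm deep. Bar 110 mm long: collar 25 mm round for the lowest 28 mm, shaft 16 mm round to 98 mm, then a square end. Origin: underside centre, 8 mm above the bench; z up.
- bar_chrome: Look-alike to leave alone: bright CHROME extension bar, 2 green bands, same shape and size as bar_black (110 mm long), upright in the other well of the same orange stand, where it stays. Origin: centre of its underside, 8 mm above the bench; z up along its axis.
- cup_red: Open red plastic cup fixed in the carry tray, for the red-banded black socket. 60 x 60 x 42 mm tall, walls and floor 3 mm. Origin: centre of its underside, 4 mm above the bench; x, y along its walls, z up. The 4 cups stand in any order in one row along their y, 72 mm between centres; on their +x side are the tray's grey bins (39 mm above the bench).
- cup_yellow: Open yellow plastic cup fixed in the carry tray, for the yellow-banded black socket. 60 x 60 x 42 mm tall, walls and floor 3 mm. Origin: centre of its underside, 4 mm above the bench; x, y along its walls, z up. The 4 cups stand in any order in one row along their y, 72 mm between centres; on their +x side are the tray's grey bins (39 mm above the bench).
- cup_blue: Open blue plastic cup fixed in the carry tray, for the blue-banded black socket. 60 x 60 x 42 mm tall, walls and floor 3 mm. Origin: centre of its underside, 4 mm above the bench; x, y along its walls, z up. The 4 cups stand in any order in one row along their y, 72 mm between centres; on their +x side are the tray's grey bins (39 mm above the bench).
- cup_green: Open green plastic cup fixed in the carry tray, for the green-banded black bar. 60 x 60 x 42 mm tall, walls and floor 3 mm. Origin: centre of its underside, 4 mm above the bench; x, y along its walls, z up. The 4 cups stand in any order in one row along their y, 72 mm between centres; on their +x side are the tray's grey bins (39 mm above the bench).

How it is judged:
By the outcome, as a careful person would: the job done as asked, in the order asked, and still so for the second after the job is handed in, with the robot touching nothing.
It also fails if it takes over 112 s, if anything falls off the work surface, if the arm or the gripper's body presses on something with over 40 N, if the wrist force passes 120 N, or if a joint passes its speed limit or range.

ROBOT

A 6-joint arm with a two-finger parallel gripper is mounted at the origin on the work surface. World frame = base frame: x ahead of the robot, y to its left, z up, the work surface at z = 0. Lengths are in m, angles in rad, forces in N, time in s.
With the tool pointing down it reaches from about 0.275 to 0.85 m from the base axis. Payload 19 kg.
Tool frame: the origin (TCP) lies on the mounting face of the last link; the fingertips stand 173 mm ahead of it and the grasp point (between the pads) lies 155 mm ahead of it (manip.nose_length is the distance from the TCP to the fingertips, in m); z points along the fingers, y is the line along which they close (so a half turn about z gives the same grasp; the last joint's range is limited). The gripper opens to 85 mm and grips with 20 to 120 N. Pads are 22 mm wide; open, the fingers measure 114 mm over their backs; the gripper's body (76 mm by 85 mm) begins 54 mm behind the grasp point. The pads swing forward as they close: fully open they stand 13 mm farther back than shut.
Start: joints at [-1.274, 0.15, 1.437, -0, 1.554, -0.134], TCP at [0.24, -0.522, 0.405] pointing down, gripper open.
Joint ranges: [-2.8, 2.8], [-0.68, 2.1], [0.12, 2.68], [-1.39, 4.53], [0.16, 2.79], [-2.81, 2.81]. Speed limits (rad/s): [1.89, 1.89, 2.22, 3.01, 3.01, 3.01].

INTERFACE

Orientations are given as a rotation vector (axis times angle).
In Python, from rig import manip gives the robot as it stands.
- The arm moves only by the tool carry_out, never from a script. Its argument "series" is a list of rows, each a list of 3 entries, a list of its own where there are three numbers: the opening, from 0 (shut) to 1 (fully open), then the shift along the tool's x, y, z in m, then the turn, a rotation vector about the tool's x, y, z in degrees. A call has 1 to 12 rows; each row is the pose to reach, as a shift and turn from the pose commanded when the call began, along the tool's axes at that moment; what a row does not reach only later rows make up. A row lasts 1/12 s, in which the tool goes at most 41.7 mm and 7.16 degrees, less where a joint would pass 70% of its speed; a pose out of reach is approached as far as the arm can. A call with a gripper value outside its range is refused whole. The fingers move at their own pace and stop on an object; the grip force is fixed at half the most. Time passes only in rows, so rows that repeat a pose let the fingers close. It gives the time, the measured TCP pose, the force, the opening and the grip force at its end, in the units of the state.
- manip.state(): the state, without advancing time (a new reading comes with each control period).
- manip.snapshot(name): name is "scene" or "top" or "wrist"; returns (picture, depth): 480x640x3 uint8, red, green, blue; 480x640 float32, m along the optical axis (not along the pixel's ray), 0 where there is no reading.
- manip.get_calibration(name): a dict with "fx", "fy", "cx", "cy" (pixels), "k1" (the pictures are not rectified: a ray, as slopes to the right and down, at radius r is drawn at 1 + k1 r^2 times it, then the intrinsics apply), "position" and "rotation" of the camera in the world; the wrist camera has in their place "hand_eye" (4x4, takes a point from camera to tool coordinates, whose origin is the TCP and whose axes are the flange's). Camera axes: x right, y down, z forward; pixel columns grow to the right and rows downward; lengths in m; the calibration is good to about 2 mm. A picture is of the moment at which its call begins: read the wrist's pose just before it. get_calibration takes no time and is no camera call.
- manip.job_done(): hands the job in; it is judged then, once.
The state is a dict: "time_s": time; "joint_pos": joint angles; "qvel": joint speeds; "tau": joint torques, N m; "ee_pos": TCP position; "ee_rot": TCP orientation; "contact_force": force on the tool from outside, world axes, zero at the start; "ft_torque": the same for the moment, N m; "gripper_width": finger opening in m; "finger_force": force on a finger pad.
Only numpy, scipy, OpenCV 4.12 (cv2) and the standard library are available. Lean on these libraries where they do the work, as an engineer would, in place of code of your own. Each camera call takes 0.05 s, during which the arm holds its last target. There are 200 camera calls.

## Working session

There is one attempt and no reset: what is moved stays moved. The work goes in short steps, Python scripts to look and compute and a tool call to move; the robot and the scene stay as the last step left them, time stands still between calls to the robot, and variables do not carry over. Pictures are saved under pics/ and viewed, at most 14 in all, crops included, and the job is handed in when it is done.

Besides the shell and the picture viewer there is one more tool, called after "Request:" as a command line: name --argument value ..., lists and objects as JSON in quotes. carry_out: Moves the arm, as the interface text tells. Its arguments: {"type":"object","properties":{"series":{"type":"array"}},"required":["series"]}

```bash
ls; mkdir -p pics; python3 - <<'E'
from rig import manip
import cv2
s=manip.state();print({k:s[k] for k in ('time_s','ee_pos','ee_rot','gripper_width')})
for n in ('top','scene'):
    p,d=manip.snapshot(n);cv2.imwrite(f'pics/{n}0.png',p[:,:,::-1]);c=manip.get_calibration(n);print(c)
print(manip.get_calibration('wrist'))
E
```

```text
pics
{'time_s': 0.0, 'ee_pos': array([ 0.2400963 , -0.52243909,  0.40405911]), 'ee_rot': array([-3.06776104e+00, -6.71211747e-01,  1.93555576e-04]), 'gripper_width': 0.08507624389158758}
{'fx': 572.5722604425581, 'fy': 572.5722604425581, 'cx': 321.04154474046004, 'cy': 237.51960741253416, 'k1': -0.08633440237348006, 'position': array([4.53608455e-01, 1.08631217e-03, 1.10148439e+00]), 'rotation': array([-2.15991597,  2.16051599, -0.11379805])}
{'fx': 546.2689846137796, 'fy': 546.2689846137796, 'cx': 314.1371337737601, 'cy': 238.26902043566707, 'k1': 0.026733049824036147, 'position': array([ 1.25570047, -0.33883066,  0.89904051]), 'rotation': array([-2.10338185, -1.26013996,  0.51141878])}
{'fx': 417.66231869215875, 'fy': 417.66231869215875, 'cx': 311.675304094767, 'cy': 243.88134285966774, 'k1': -0.06226164373225648, 'hand_eye': array([[-4.88714154e-04, -9.50383261e-01, -3.11081049e-01,
         7.94613837e-02],
       [ 9.99999873e-01, -4.25021328e-04, -2.72536488e-04,
         7.89636295e-04],
       [ 1.26798036e-04, -3.11081143e-01,  9.50383347e-01,
         3.01424600e-02],
       [ 0.00000000e+00,  0.00000000e+00,  0.00000000e+00,
         1.00000000e+00]])}
```

View pics/top0.png

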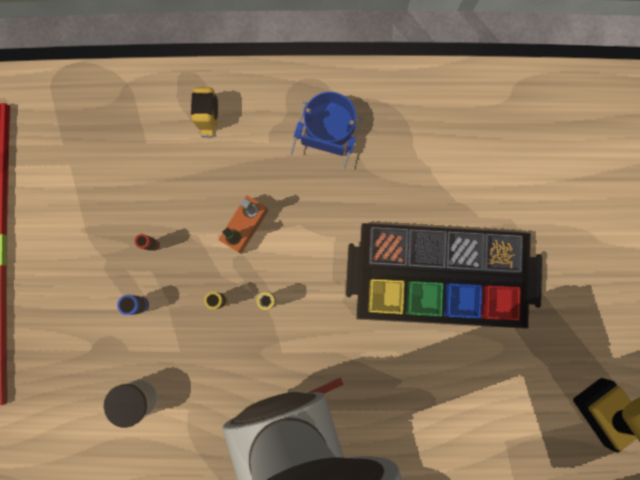

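View pics/scene0.png

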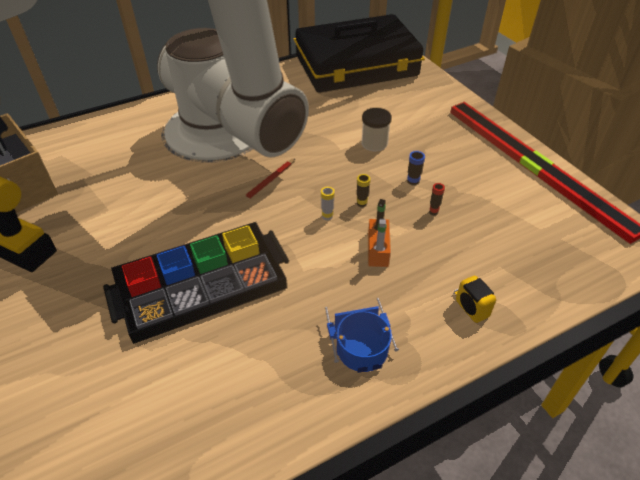

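Top view: red socket (144,241), blue (129,304), black yellow-banded (214,299), chrome socket (265,300). The black bar is at (235,236) and the chrome bar at (249,208). Cups: yellow (387,297), green (425,299), blue (464,300), red (502,302).

```bash
cat > h.py <<'E'
from rig import manip
import numpy as np, cv2
from scipy.spatial.transform import Rotation as R
def cam(name, s=None):
    c=manip.get_calibration(name)
    if name=='wrist':
        s=s or manip.state(); T=np.eye(4); T[:3,:3]=R.from_rotvec(s['ee_rot']).as_matrix(); T[:3,3]=s['ee_pos']
        T=T@np.array(c['hand_eye']); Rm,p=T[:3,:3],T[:3,3]
    else: Rm,p=R.from_rotvec(c['rotation']).as_matrix(),np.array(c['position'])
    return c,Rm,p
def rays(c,uv):
    K=np.array([[c['fx'],0,c['cx']],[0,c['fy'],c['cy']],[0,0,1]])
    n=cv2.undistortPoints(np.array(uv,float).reshape(-1,1,2),K,np.array([c['k1'],0,0,0,0.])).reshape(-1,2)
    return np.c_[n,np.ones(len(n))]
def plane(name,uv,z,s=None):            # pixels -> world at height z
    c,Rm,p=cam(name,s); d=rays(c,uv)@Rm.T
    return p+d*((z-p[2])/d[:,2])[:,None]
def cloud(name,depth,s=None):           # HxWx3 world points
    c,Rm,p=cam(name,s); v,u=np.mgrid[:480,:640]
    return ((rays(c,np.c_[u.ravel(),v.ravel()])*depth.reshape(-1,1))@Rm.T+p).reshape(480,640,3)
def look(name):
    s=manip.state(); pic,d=manip.snapshot(name); return s,pic,cloud(name,d,s),d
def move(xyz,yaw,lift=0):               # grasp point target (m), direction of tool y (deg) -> shift mm, turn deg
    s=manip.state(); Rt=R.from_rotvec(s['ee_rot'])
    y=np.array([np.cos(np.radians(yaw)),np.sin(np.radians(yaw)),0]); z=np.array([0,0,-1.]); 
    Rg=R.from_matrix(np.c_[np.cross(y,z),y,z]); tcp=np.array(xyz)-.155*z
    print('shift mm',np.round(Rt.inv().apply(tcp-s['ee_pos'])*1e3,1),'turn',np.round((Rt.inv()*Rg).as_rotvec(degrees=True),1))
E
python3 - <<'E'
from h import *
s,p,P,d=look('top')
print('cups',plane('top',[[387,297],[425,299],[464,300],[502,302]],.007).round(4).tolist())
for n,uv,z in [('red',(144,241),.08),('blue',(129,304),.08),('yel',(214,299),.08),('chr',(265,300),.08),('bb',(235,236),.118),('bc',(249,208),.118)]:
    u,v=uv; W=P[v-22:v+23,u-22:u+23].reshape(-1,3); W=W[(abs(W[:,2]-z)<.008)]
    print(n,plane('top',[uv],z).round(4),len(W),W.min(0).round(4),W.max(0).round(4),np.median(W,0).round(4))
print('bench z',np.median(P[330:380,150:210,2]), (d==0).mean())
E
```

```text
cups [[0.4631, -0.1167, 0.007], [0.4591, -0.1892, 0.007], [0.4569, -0.2641, 0.007], [0.4527, -0.3375, 0.007]]
red [[0.5627 0.3294 0.08  ]] 150 [0.5499 0.3203 0.072 ] [0.5757 0.348  0.0854] [0.5629 0.3334 0.0803]
blue [[0.4489 0.3533 0.08  ]] 205 [0.431  0.339  0.0722] [0.4669 0.3754 0.0856] [0.4472 0.3583 0.0806]
yel [[0.4587 0.1993 0.08  ]] 164 [0.4409 0.1865 0.0729] [0.4712 0.2168 0.0864] [0.4569 0.202  0.0808]
chr [[0.4571 0.108  0.08  ]] 151 [0.4412 0.0916 0.0728] [0.4714 0.1221 0.0871] [0.4554 0.1065 0.0808]
bb [[0.5673 0.1573 0.118 ]] 64 [0.5672 0.1636 0.11  ] [0.5835 0.1782 0.1232] [0.5741 0.171  0.1185]
bc [[0.6165 0.1337 0.118 ]] 73 [0.5776 0.1322 0.1102] [0.6336 0.1721 0.1239] [0.6244 0.1409 0.1183]
bench z 0.0008625352906662664 0.0038736979166666668
```

```bash
python3 -c "
from h import *
move([.563,.333,.25],0)"
```

```text
shift mm [ 6.506e+02 -6.424e+02 -1.000e-01] turn [ -0.   -0.  -65.3]
```

Request:
carry_out --series '[[1,[0.65,-0.642,0],[0,0,-65.3]],[1,[0.65,-0.642,0],[0,0,-65.3]],[1,[0.65,-0.642,0],[0,0,-65.3]],[1,[0.65,-0.642,0],[0,0,-65.3]],[1,[0.65,-0.642,0],[0,0,-65.3]],[1,[0.65,-0.642,0],[0,0,-65.3]],[1,[0.65,-0.642,0],[0,0,-65.3]],[1,[0.65,-0.642,0],[0,0,-65.3]],[1,[0.65,-0.642,0],[0,0,-65.3]],[1,[0.65,-0.642,0],[0,0,-65.3]],[1,[0.65,-0.642,0],[0,0,-65.3]],[1,[0.65,-0.642,0],[0,0,-65.3]]]'

```text
time_s: 1.15
ee_pos: [0.4166, -0.0525, 0.4049]
ee_rot: [2.221, 2.221, 0.0]
contact_force: [0.5, -1.8, 0.3]
gripper_width: 0.0851
finger_force: 0.0
```

```bash
python3 -c "
from h import *
s,p,P,d=look('wrist');cv2.imwrite('pics/w1.png',p[:,:,::-1])
print(s['ee_pos'],s['joint_pos'])
# cups by colour at rim and floor heights
s2,p2,P2,d2=look('top')
hsv=cv2.cvtColor(p2,cv2.COLOR_RGB2HSV)
for n,u,v in [('y',387,297),('g',425,299),('b',464,300),('r',502,302)]:
    m=np.zeros((480,640),bool);m[v-22:v+23,u-22:u+23]=1
    W=P2[m&(hsv[...,1]>120)&(P2[...,2]>.038)&(P2[...,2]<.056)];print(n,len(W),cv2.minAreaRect((W[:,:2]*1e3).astype(np.float32)))
move([.563,.333,.25],0)"
```

```text
[ 0.41655901 -0.05250957  0.40485523] [-3.09361434e-01 -1.80801184e-01  1.76353307e+00  3.17598880e-05
  1.55839483e+00 -3.09142429e-01]
y 77 ((487.19183349609375, -113.8661117553711), (58.919883728027344, 14.860824584960938), 84.6493148803711)
g 117 ((475.74932861328125, -177.98171997070312), (73.47113037109375, 29.551883697509766), 86.21964263916016)
b 227 ((456.2845764160156, -255.37939453125), (85.71177673339844, 59.340633392333984), 87.07349395751953)
r 311 ((452.3081359863281, -320.5060119628906), (75.25979614257812, 59.73848342895508), 86.94868469238281)
shift mm [3.817e+02 1.480e+02 3.000e-01] turn [ 0.  -0.1  0.4]
```

View pics/w1.png

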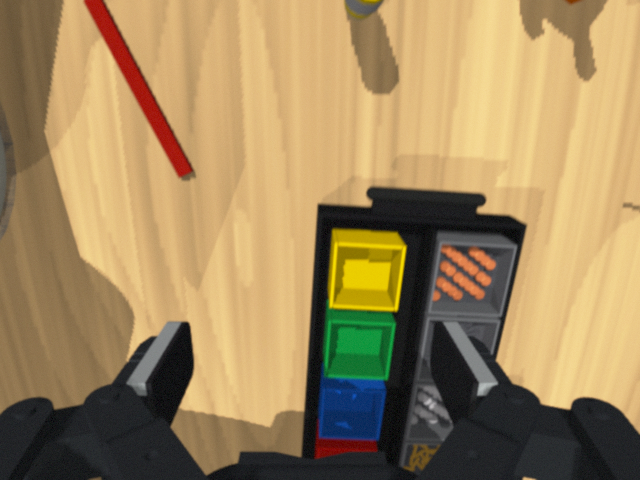

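Request:
carry_out --series '[[1,[0.382,0.148,0],[0,0,0.4]],[1,[0.382,0.148,0],[0,0,0.4]],[1,[0.382,0.148,0],[0,0,0.4]],[1,[0.382,0.148,0],[0,0,0.4]],[1,[0.382,0.148,0],[0,0,0.4]],[1,[0.382,0.148,0],[0,0,0.4]],[1,[0.382,0.148,0],[0,0,0.4]],[1,[0.382,0.148,0],[0,0,0.4]],[1,[0.382,0.148,0],[0,0,0.4]],[1,[0.382,0.148,0],[0,0,0.4]],[1,[0.382,0.148,0],[0,0,0.4]],[1,[0.382,0.148,0],[0,0,0.4]]]'

```text
time_s: 2.25
ee_pos: [0.5652, 0.3283, 0.4033]
ee_rot: [-2.227, -2.215, 0.003]
contact_force: [-0.1, 0.2, -0.1]
gripper_width: 0.0852
finger_force: 0.0
```

```bash
python3 -c "
from h import *
s,p,P,d=look('wrist');cv2.imwrite('pics/w2.png',p[:,:,::-1])
print(s['ee_pos'])
m=(P[...,2]>.07)&(P[...,2]<.088)&(d>0)&(d<.4)
n,l,st,ct=cv2.connectedComponentsWithStats(m.astype(np.uint8))
for i in range(1,n):
    if st[i,4]>60:
        W=P[l==i];print(ct[i].round(),st[i],W.min(0).round(4),W.max(0).round(4),((W.min(0)+W.max(0))/2).round(4))
move([.563,.333,.06],0)"
```

```text
[0.56519778 0.32827566 0.40330539]
[147. 183.] [ 120  156   56   54 1438] [0.4279 0.3383 0.0701] [0.4652 0.3754 0.0832] [0.4466 0.3569 0.0767]
[308. 212.] [290 193  37  39 853] [0.5489 0.3212 0.07  ] [0.575  0.3479 0.083 ] [0.5619 0.3346 0.0765]
[196. 367.] [189 349  14  37 225] [0.4609 0.1878 0.0701] [0.4708 0.2157 0.0831] [0.4659 0.2017 0.0766]
[323. 393.] [314 384  19  19 259] [0.5655 0.1729 0.07  ] [0.5811 0.181  0.0879] [0.5733 0.1769 0.079 ]
[380. 422.] [371 413  20  22 275] [0.6159 0.14   0.07  ] [0.6318 0.1497 0.088 ] [0.6239 0.1448 0.079 ]
[199. 449.] [181 436  31  33 507] [0.4425 0.095  0.07  ] [0.4701 0.1244 0.083 ] [0.4563 0.1097 0.0765]
shift mm [  6.   -1.8 188.9] turn [-0.1  0.  -0.4]
```

View pics/w2.png

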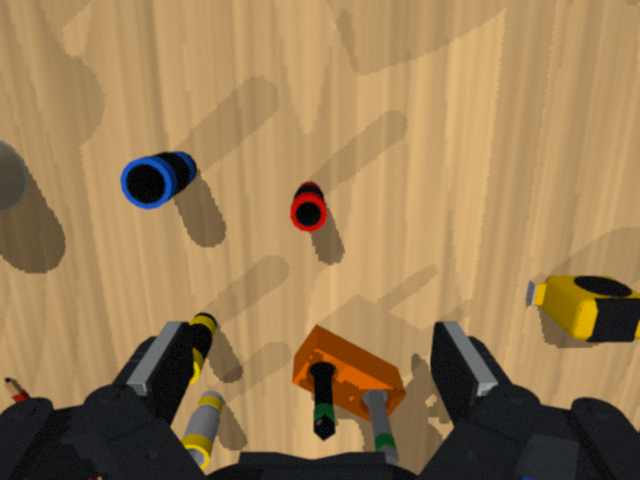

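Wrist view: red mouth (308,212), blue (147,183), black yellow-banded socket partly behind the left finger at (203,330), bars at (323,430)/(385,440). Going down on the red socket at about (0.562, 0.334).

Request:
carry_out --series '[[1,[0.006,-0.003,0.04],[0,0,-0.4]],[1,[0.006,-0.003,0.08],[0,0,-0.4]],[1,[0.006,-0.003,0.12],[0,0,-0.4]],[1,[0.006,-0.003,0.15],[0,0,-0.4]],[1,[0.006,-0.003,0.17],[0,0,-0.4]],[1,[0.006,-0.003,0.185],[0,0,-0.4]],[1,[0.006,-0.003,0.185],[0,0,-0.4]],[1,[0.006,-0.003,0.185],[0,0,-0.4]]]'

```text
time_s: 2.97
ee_pos: [0.5618, 0.3321, 0.2201]
ee_rot: [-2.223, -2.22, 0.001]
contact_force: [0.1, 0.1, -0.2]
gripper_width: 0.0854
finger_force: 0.0
```

```bash
python3 -c "
from h import *
move([.562,.334,.064],0)"
```

```text
shift mm [1.9 0.2 1.1] turn [-0.   0.  -0.1]
```

Request:
carry_out --series '[[0,[0.002,0,0],[0,0,0]],[0,[0.002,0,0],[0,0,0]],[0,[0.002,0,0],[0,0,0]],[0,[0.002,0,0],[0,0,0]],[0,[0.002,0,0],[0,0,0]],[0,[0.002,0,0],[0,0,0]],[0,[0.002,0,0],[0,0,0]],[0,[0.002,0,0],[0,0,0]],[0,[0.002,0,0],[0,0,0]],[0,[0.002,0,0],[0,0,0]]]'

```text
time_s: 3.8
ee_pos: [0.5619, 0.3354, 0.2205]
ee_rot: [2.221, 2.221, 0.001]
contact_force: [-1.3, -0.6, 5.7]
gripper_width: 0.0248
finger_force: 58.7
```

```bash
cat > cups.py <<'E'
from h import *
# fit cups: floor centres by colour in the top picture, projected at floor height, fit row at 72 mm pitch
p,d=manip.snapshot('top'); P=cloud('top',d); hsv=cv2.cvtColor(p,cv2.COLOR_RGB2HSV)
C=[]
for n,u,v in [('y',387,297),('g',425,299),('b',464,300),('r',502,302)]:
    m=np.zeros((480,640),bool);m[v-20:v+21,u-20:u+21]=1
    m&=(hsv[...,1]>150)
    ys,xs=np.nonzero(m); W=plane('top',np.c_[xs,ys],.046)
    r=cv2.minAreaRect((W[:,:2]*1e3).astype(np.float32)); print(n,len(xs),r)
E
python3 cups.py
```

```text
y 1117 ((464.9642333984375, -111.52210998535156), (62.97969055175781, 60.946537017822266), 86.8079833984375)
g 16 ((444.14422607421875, -218.20204162597656), (1.8489575386047363, 29.259719848632812), 88.8787612915039)
b 1262 ((456.2449035644531, -255.8228759765625), (74.41180419921875, 61.92986297607422), 86.33610534667969)
r 1306 ((452.32867431640625, -323.8047180175781), (71.32015228271484, 63.60081100463867), 87.01414489746094)
```

Request:
carry_out --series '[[0,[0,0,-0.02],[0,0,0]],[0,[0,0,-0.06],[0,0,0]],[0,[0,0,-0.1],[0,0,0]],[0,[0,0,-0.14],[0,0,0]],[0,[-0.02,-0.003,-0.15],[0,0,0]],[0,[-0.06,-0.01,-0.15],[0,0,0]],[0,[-0.1,-0.016,-0.15],[0,0,0]],[0,[-0.14,-0.023,-0.15],[0,0,0]],[0,[-0.18,-0.03,-0.15],[0,0,0]],[0,[-0.22,-0.036,-0.15],[0,0,0]],[0,[-0.26,-0.043,-0.15],[0,0,0]],[0,[-0.3,-0.05,-0.15],[0,0,0]]]'

```text
time_s: 4.85
ee_pos: [0.5108, 0.0337, 0.3698]
ee_rot: [2.221, 2.221, 0.0]
contact_force: [0.5, 0.5, -1.4]
gripper_width: 0.0249
finger_force: 59.2
```

Request:
carry_out --series '[[0,[-0.04,-0.0066,0],[0,0,0]],[0,[-0.08,-0.013,0],[0,0,0]],[0,[-0.12,-0.02,0],[0,0,0]],[0,[-0.16,-0.026,0],[0,0,0]],[0,[-0.2,-0.033,0],[0,0,0]],[0,[-0.24,-0.04,0],[0,0,0]],[0,[-0.28,-0.046,0],[0,0,0]],[0,[-0.32,-0.053,0],[0,0,0]],[0,[-0.35,-0.057,0],[0,0,0]],[0,[-0.362,-0.059,0],[0,0,0]],[0,[-0.362,-0.059,0],[0,0,0]],[0,[-0.362,-0.059,0],[0,0,0]]]'

```text
time_s: 5.85
ee_pos: [0.4524, -0.3267, 0.3694]
ee_rot: [-2.222, -2.219, -0.0]
contact_force: [-0.1, 0.3, -1.4]
gripper_width: 0.0245
finger_force: 59.2
```

```bash
python3 -c "
from h import *
s,p,P,d=look('wrist');cv2.imwrite('pics/w3.png',p[:,:,::-1])
print(s['ee_pos'],s['gripper_width'])
pt,dt=manip.snapshot('top');cv2.imwrite('pics/t3.png',pt[190:350,330:560,::-1].repeat(3,0).repeat(3,1))
move([.453,-.327,.21],0)"
```

```text
[ 0.4524282  -0.32671519  0.36939877] 0.024525972726831272
shift mm [-1.4  0.2  4.7] turn [ 0. -0.  0.]
```

View pics/w3.png

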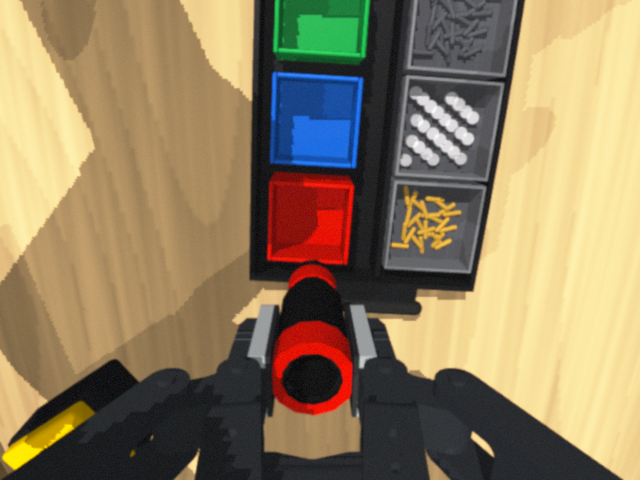

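Wrist view: red held straight. The red cup's rim corners are about (271,174), (354,176), (349,265), (266,262), with the blue cup above it at (317,120).

```bash
python3 -c "
from h import *
s=manip.state()
for q in ([(271,174),(354,176),(349,265),(266,262)],[(274,72),(363,73),(357,167),(271,165)]):
    W=plane('wrist',q,.046,s);print(W[:,:2].round(4).tolist(),W.mean(0).round(4))
"
```

```text
[[0.4241, -0.2909], [0.4825, -0.2923], [0.4808, -0.3593], [0.4184, -0.3569]] [ 0.4515 -0.3248  0.046 ]
[[0.4279, -0.2235], [0.4866, -0.2241], [0.4844, -0.286], [0.4243, -0.2846]] [ 0.4558 -0.2545  0.046 ]
```

Request:
carry_out --series '[[0,[0,0,0.02],[0,0,0]],[0,[0,0,0.055],[0,0,0]],[0,[0,0,0.09],[0,0,0]],[0,[0,0,0.115],[0,0,0]],[0,[0,0,0.13],[0,0,0]],[0,[0,0,0.137],[0,0,0]],[0,[0,0,0.14],[0,0,0]],[0,[0,0,0.141],[0,0,0]],[0,[0,0,0.141],[0,0,0]]]'

```text
time_s: 6.7
ee_pos: [0.453, -0.3264, 0.2298]
ee_rot: [2.22, 2.221, 0.0]
contact_force: [0.0, -0.4, -1.5]
gripper_width: 0.0243
finger_force: 59.2
```

Request:
carry_out --series '[[0,[0,0,0.001],[0,0,0]],[0,[0,0,0.002],[0,0,0]],[0,[0,0,0.0025],[0,0,0]],[0,[0,0,0.0025],[0,0,0]]]'

```text
time_s: 7.03
ee_pos: [0.4528, -0.3268, 0.2274]
ee_rot: [2.221, 2.22, 0.0]
contact_force: [-2.5, 1.4, 8.8]
gripper_width: 0.0247
finger_force: 60.5
```

Request:
carry_out --series '[[0.3,[0,0,0],[0,0,0]],[0.5,[0,0,0],[0,0,0]],[0.8,[0,0,0],[0,0,0]],[0.8,[0,0,0],[0,0,0]],[0.8,[0,0,0],[0,0,0]],[0.8,[0,0,0],[0,0,0]],[0.8,[0,0,-0.02],[0,0,0]],[0.8,[0,0,-0.06],[0,0,0]],[0.8,[0,0,-0.1],[0,0,0]],[0.8,[0,0,-0.13],[0,0,0]]]'

```text
time_s: 7.87
ee_pos: [0.4525, -0.3265, 0.3593]
ee_rot: [2.221, 2.22, 0.0]
contact_force: [0.9, -1.2, -0.4]
gripper_width: 0.0686
finger_force: 0.0
```

```bash
python3 -c "
from h import *
s,p,P,d=look('wrist');cv2.imwrite('pics/w4.png',p[:,:,::-1])
print(s['gripper_width'])
move([.456,.2017,.19],0)"
```

```text
0.06857809821311582
shift mm [528.7   2.9  16.7] turn [ 0.4  0.3 -0. ]
```

View pics/w4.png

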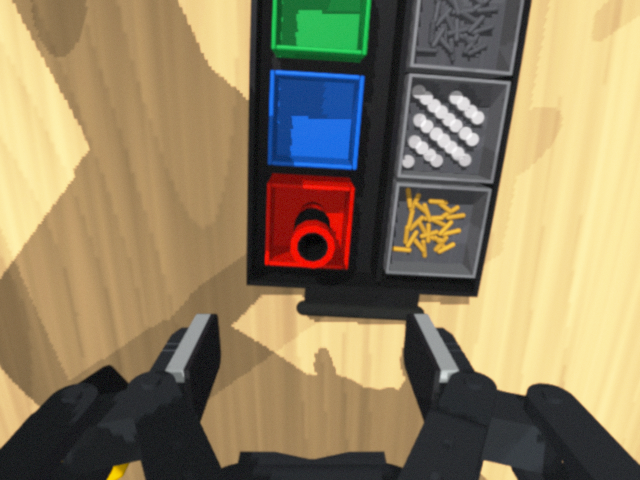

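The red socket stands upright inside the red cup (mouth at 314,242). Next is the yellow one.

Request:
carry_out --series '[[0.8,[0.04,0.003,0],[0,0,0]],[0.8,[0.08,0.003,0],[0,0,0]],[0.8,[0.12,0.003,0],[0,0,0]],[0.8,[0.16,0.003,0],[0,0,0]],[0.8,[0.2,0.003,0],[0,0,0]],[0.8,[0.24,0.003,0],[0,0,0]],[0.8,[0.28,0.003,0],[0,0,0]],[0.8,[0.32,0.003,0],[0,0,0]],[0.8,[0.36,0.003,0],[0,0,0]],[0.8,[0.4,0.003,0],[0,0,0]],[0.8,[0.44,0.003,0],[0,0,0]],[0.8,[0.48,0.003,0],[0,0,0]]]'

```text
time_s: 8.92
ee_pos: [0.4551, 0.1554, 0.3564]
ee_rot: [2.222, 2.221, 0.001]
contact_force: [0.8, -0.8, 0.1]
gripper_width: 0.0685
finger_force: 0.0
```

Request:
carry_out --series '[[1,[0.03,0,0.01],[0,0,0]],[1,[0.049,0,0.015],[0,0,0]],[1,[0.049,0,0.015],[0,0,0]],[1,[0.049,0,0.015],[0,0,0]],[1,[0.049,0,0.015],[0,0,0]]]'

```text
time_s: 9.33
ee_pos: [0.4557, 0.2021, 0.3413]
ee_rot: [2.222, 2.221, -0.0]
contact_force: [-0.6, 0.0, 0.7]
gripper_width: 0.0853
finger_force: 0.0
```

```bash
python3 -c "
from h import *
s,p,P,d=look('wrist')
hsv=cv2.cvtColor(p,cv2.COLOR_RGB2HSV)
m=(P[...,2]>.07)&(P[...,2]<.088)&(d>0)&(d<.4)
n,l,st,ct=cv2.connectedComponentsWithStats(m.astype(np.uint8))
for i in range(1,n):
    if st[i,4]>60:
        W=P[l==i];print(ct[i].round(),((W.min(0)+W.max(0))/2).round(4),(np.ptp(W,axis=0)).round(3),np.median(hsv[l==i],0))
print(s['gripper_width'])
move([.456,.2017,.064],0)"
```

```text
[ 9. 13.] [0.2943 0.3309 0.0788] [0.018 0.017 0.017] [25. 79. 17.]
[311. 248.] [0.4553 0.2022 0.0765] [0.031 0.031 0.013] [ 25. 255. 200.]
[496. 289.] [0.5714 0.1736 0.079 ] [0.013 0.013 0.018] [ 75. 102.  14.]
[565. 333.] [0.6221 0.1419 0.079 ] [0.014 0.015 0.018] [120.   6. 112.]
[310. 381.] [0.4545 0.108  0.0765] [0.031 0.032 0.013] [ 25. 255. 140.]
0.08529846652189488
shift mm [-0.000e+00  1.000e-01  1.224e+02] turn [ 0.  0. -0.]
```

Request:
carry_out --series '[[1,[0,0,0.03],[0,0,0]],[1,[0,0,0.07],[0,0,0]],[1,[0,0,0.1],[0,0,0]],[1,[0,0,0.116],[0,0,0]],[1,[0,0,0.122],[0,0,0]],[0,[0,0,0.122],[0,0,0]],[0,[0,0,0.122],[0,0,0]],[0,[0,0,0.122],[0,0,0]],[0,[0,0,0.122],[0,0,0]],[0,[0,0,0.122],[0,0,0]],[0,[0,0,0.122],[0,0,0]],[0,[0,0,0.122],[0,0,0]]]'

```text
time_s: 10.38
ee_pos: [0.456, 0.2025, 0.2205]
ee_rot: [2.221, 2.221, 0.003]
contact_force: [-1.8, -0.0, 9.4]
gripper_width: 0.0285
finger_force: 58.5
```

Request:
carry_out --series '[[0,[0,0,-0.02],[0,0,0]],[0,[0,0,-0.06],[0,0,0]],[0,[0,0,-0.1],[0,0,0]],[0,[0,0,-0.13],[0,0,0]],[0,[-0.02,0,-0.14],[0,0,0]],[0,[-0.06,0.002,-0.14],[0,0,0]],[0,[-0.1,0.003,-0.14],[0,0,0]],[0,[-0.14,0.004,-0.14],[0,0,0]],[0,[-0.18,0.006,-0.14],[0,0,0]],[0,[-0.22,0.007,-0.14],[0,0,0]],[0,[-0.26,0.008,-0.14],[0,0,0]],[0,[-0.29,0.0085,-0.14],[0,0,0]]]'

```text
time_s: 11.38
ee_pos: [0.4636, -0.0903, 0.3599]
ee_rot: [2.222, 2.219, 0.0]
contact_force: [0.7, 0.7, -1.0]
gripper_width: 0.0284
finger_force: 59.5
```

Request:
carry_out --series '[[0,[-0.015,0,0],[0,0,0]],[0,[-0.024,0,0],[0,0,0]],[0,[-0.024,0,0.01],[0,0,0]],[0,[-0.024,0,0.04],[0,0,0]],[0,[-0.024,0,0.07],[0,0,0]],[0,[-0.024,0,0.075],[0,0,0]],[0,[-0.024,0,0.075],[0,0,0]]]'

```text
time_s: 11.97
ee_pos: [0.4638, -0.1105, 0.2828]
ee_rot: [-2.218, -2.22, 0.002]
contact_force: [-0.5, 0.3, -0.5]
gripper_width: 0.0289
finger_force: 59.6
```

```bash
python3 -c "
from h import *
pt,dt=manip.snapshot('scene');cv2.imwrite('pics/s5.png',pt[170:350,80:400,::-1].repeat(2,0).repeat(2,1))
move([.4645,-.1113,.071],0)"
```

```text
shift mm [-0.5  0.3 58.5] turn [-0. -0.  0.]
```

View pics/s5.png

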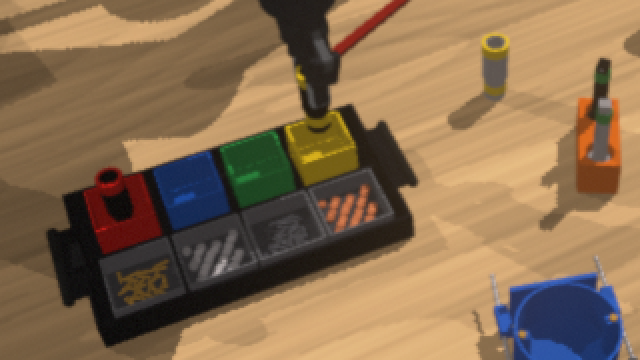

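Scene crop: the yellow socket hangs centred over the yellow cup (320,120), and the chrome socket is untouched at (495,65).

Request:
carry_out --series '[[0,[0,0,0.02],[0,0,0]],[0,[0,0,0.04],[0,0,0]],[0,[0,0,0.05],[0,0,0]],[0,[0,0,0.054],[0,0,0]],[0,[0,0,0.055],[0,0,0]],[0,[0,0,0.056],[0,0,0]],[0,[0,0,0.057],[0,0,0]],[0,[0,0,0.057],[0,0,0]]]'

```text
time_s: 12.68
ee_pos: [0.4643, -0.1117, 0.2279]
ee_rot: [2.221, 2.221, 0.001]
contact_force: [-0.7, -0.1, -1.3]
gripper_width: 0.0285
finger_force: 59.6
```

Request:
carry_out --series '[[0,[0,0,0.0005],[0,0,0]],[0,[0,0,0.001],[0,0,0]],[0,[0,0,0.001],[0,0,0]]]'

```text
time_s: 12.93
ee_pos: [0.4644, -0.1118, 0.2275]
ee_rot: [2.221, 2.22, 0.001]
contact_force: [-4.9, 1.3, 13.8]
gripper_width: 0.0285
finger_force: 61.4
```

Seated. Release, rise, then on to blue at (0.447, 0.357).

Request:
carry_out --series '[[0.3,[0,0,0],[0,0,0]],[0.5,[0,0,0],[0,0,0]],[0.8,[0,0,0],[0,0,0]],[0.8,[0,0,0],[0,0,0]],[0.8,[0,0,0],[0,0,0]],[0.8,[0,0,0],[0,0,0]],[0.8,[0,0,-0.02],[0,0,0]],[0.8,[0,0,-0.06],[0,0,0]],[0.8,[0,0,-0.1],[0,0,0]],[0.8,[0,0,-0.12],[0,0,0]],[0.8,[0.02,-0.001,-0.12],[0,0,0]],[0.8,[0.06,-0.002,-0.12],[0,0,0]]]'

```text
time_s: 13.93
ee_pos: [0.4624, -0.0532, 0.3476]
ee_rot: [2.224, 2.215, 0.001]
contact_force: [1.0, 1.5, -0.8]
gripper_width: 0.0685
finger_force: 0.0
```

Request:
carry_out --series '[[0.8,[0.04,-0.001,0],[0,0,0]],[0.8,[0.08,-0.002,0],[0,0,0]],[0.8,[0.12,-0.004,0],[0,0,0]],[0.8,[0.16,-0.006,0],[0,0,0]],[0.8,[0.2,-0.008,0],[0,0,0]],[0.8,[0.24,-0.01,0],[0,0,0]],[0.8,[0.28,-0.012,0],[0,0,0]],[0.8,[0.32,-0.013,0],[0,0,0]],[1,[0.36,-0.015,0],[0,0,0]],[1,[0.395,-0.016,0],[0,0,0]],[1,[0.407,-0.016,0],[0,0,0]],[1,[0.407,-0.016,0],[0,0,0]]]'

```text
time_s: 14.93
ee_pos: [0.4458, 0.3579, 0.3457]
ee_rot: [-2.218, -2.224, 0.001]
contact_force: [0.2, -0.1, 0.5]
gripper_width: 0.0857
finger_force: 0.0
```

```bash
python3 -c "
from h import *
s,p,P,d=look('wrist')
hsv=cv2.cvtColor(p,cv2.COLOR_RGB2HSV)
m=(P[...,2]>.07)&(P[...,2]<.088)&(d>0)&(d<.4)
n,l,st,ct=cv2.connectedComponentsWithStats(m.astype(np.uint8))
for i in range(1,n):
    if st[i,4]>60:
        W=P[l==i];print(ct[i].round(),((W.min(0)+W.max(0))/2).round(4),(np.ptp(W,axis=0)).round(3),np.median(hsv[l==i],0))
move([.447,.357,.064],0)"
```

```text
[ 64. 229.] [0.284  0.3601 0.079 ] [0.048 0.066 0.018] [45. 75. 18.]
[313. 247.] [0.4465 0.3573 0.0765] [0.036 0.037 0.013] [109. 223. 153.]
shift mm [  0.7   1.1 126.7] turn [-0.   0.   0.1]
```

Request:
carry_out --series '[[1,[0,0.0005,0.03],[0,0,0]],[1,[0,0.0005,0.07],[0,0,0]],[1,[0,0.0005,0.1],[0,0,0]],[1,[0,0.0005,0.118],[0,0,0]],[1,[0,0.0005,0.126],[0,0,0]],[1,[0,0.0005,0.126],[0,0,0]],[0,[0,0.0005,0.126],[0,0,0]],[0,[0,0.0005,0.126],[0,0,0]],[0,[0,0.0005,0.126],[0,0,0]],[0,[0,0.0005,0.126],[0,0,0]],[0,[0,0.0005,0.126],[0,0,0]],[0,[0,0.0005,0.126],[0,0,0]]]'

```text
time_s: 15.98
ee_pos: [0.447, 0.3555, 0.2215]
ee_rot: [2.221, 2.221, 0.003]
contact_force: [-1.2, -1.1, 8.8]
gripper_width: 0.035
finger_force: 59.2
```

Request:
carry_out --series '[[0,[0,0,-0.02],[0,0,0]],[0,[0,0,-0.06],[0,0,0]],[0,[0,0,-0.1],[0,0,0]],[0,[0,0,-0.13],[0,0,0]],[0,[-0.02,0,-0.14],[0,0,0]],[0,[-0.06,0.001,-0.14],[0,0,0]],[0,[-0.1,0.0015,-0.14],[0,0,0]],[0,[-0.14,0.002,-0.14],[0,0,0]],[0,[-0.18,0.003,-0.14],[0,0,0]],[0,[-0.22,0.003,-0.14],[0,0,0]],[0,[-0.26,0.004,-0.14],[0,0,0]],[0,[-0.3,0.005,-0.14],[0,0,0]]]'

```text
time_s: 16.98
ee_pos: [0.451, 0.0537, 0.3606]
ee_rot: [2.221, 2.221, 0.001]
contact_force: [1.6, -0.1, -3.1]
gripper_width: 0.0343
finger_force: 60.9
```

Request:
carry_out --series '[[0,[-0.04,0.001,0],[0,0,0]],[0,[-0.08,0.001,0],[0,0,0]],[0,[-0.12,0.002,0],[0,0,0]],[0,[-0.16,0.002,0],[0,0,0]],[0,[-0.2,0.003,0],[0,0,0]],[0,[-0.24,0.004,0],[0,0,0]],[0,[-0.28,0.0045,0],[0,0,0]],[0,[-0.305,0.0045,0],[0,0,0]],[0,[-0.311,0.0045,0],[0,0,0]],[0,[-0.311,0.0045,0.02],[0,0,0]],[0,[-0.311,0.0045,0.06],[0,0,0]],[0,[-0.311,0.0045,0.07],[0,0,0]]]'

```text
time_s: 17.98
ee_pos: [0.4551, -0.2549, 0.2858]
ee_rot: [-2.218, -2.217, 0.001]
contact_force: [-1.0, 1.0, -6.1]
gripper_width: 0.0348
finger_force: 60.8
```

```bash
python3 -c "
from h import *
s,p,P,d=look('wrist');cv2.imwrite('pics/w6.png',p[:,:,::-1])
print(s['ee_pos'])
move([.4565,-.255,.0735],0)"
```

```text
[ 0.45509751 -0.25489039  0.28580895]
shift mm [-0.5  1.6 57.4] turn [-0.3 -0.2 -0. ]
```

View pics/w6.png

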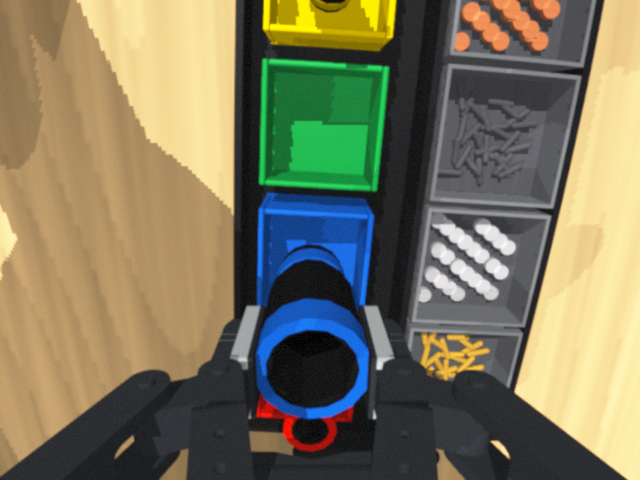

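Wrist view: the blue socket is over the blue cup (315,280). Yellow stands in its cup (330,5), red at (310,430).

Request:
carry_out --series '[[0,[0,0.001,0.02],[0,0,0]],[0,[0,0.001,0.04],[0,0,0]],[0,[0,0.001,0.05],[0,0,0]],[0,[0,0.001,0.054],[0,0,0]],[0,[0,0.001,0.056],[0,0,0]],[0,[0,0.001,0.057],[0,0,0]],[0,[0,0.001,0.057],[0,0,0]]]'

```text
time_s: 18.62
ee_pos: [0.4573, -0.2557, 0.2342]
ee_rot: [2.221, 2.221, 0.0]
contact_force: [-0.2, -0.6, -2.1]
gripper_width: 0.0347
finger_force: 61.2
```

Request:
carry_out --series '[[0,[0,0,0.002],[0,0,0]],[0,[0,0,0.004],[0,0,0]],[0,[0,0,0.005],[0,0,0]],[0,[0,0,0.0055],[0,0,0]],[0,[0,0,0.006],[0,0,0]],[0,[0,0,0.006],[0,0,0]]]'

```text
time_s: 19.12
ee_pos: [0.4571, -0.2558, 0.2285]
ee_rot: [2.221, 2.22, -0.0]
contact_force: [-6.6, 1.6, 16.0]
gripper_width: 0.0345
finger_force: 63.3
```

Request:
carry_out --series '[[0.3,[0,0,0],[0,0,0]],[0.5,[0,0,0],[0,0,0]],[0.8,[0,0,0],[0,0,0]],[0.8,[0,0,0],[0,0,0]],[0.8,[0,0,0],[0,0,0]],[0.8,[0,0,0],[0,0,0]],[0.8,[0,0,-0.02],[0,0,0]],[0.8,[0,0,-0.06],[0,0,0]],[0.8,[0,0,-0.1],[0,0,0]],[0.8,[0,0,-0.14],[0,0,0]],[0.8,[0.02,0.005,-0.17],[0,0,-5]],[0.8,[0.06,0.016,-0.17],[0,0,-10]]]'

```text
time_s: 20.12
ee_pos: [0.473, -0.1975, 0.4034]
ee_rot: [2.014, 2.4, 0.001]
contact_force: [1.8, 0.0, 0.2]
gripper_width: 0.0682
finger_force: 0.0
```

Request:
carry_out --series '[[0.8,[0.035,0.025,0],[0,0,-6]],[0.8,[0.07,0.04,0],[0,0,-12]],[0.8,[0.105,0.055,0],[0,0,-18]],[0.8,[0.14,0.07,0],[0,0,-24]],[0.8,[0.175,0.085,0],[0,0,-30]],[0.8,[0.21,0.1,0],[0,0,-36]],[0.8,[0.245,0.11,0],[0,0,-42]],[0.8,[0.28,0.12,0],[0,0,-48]],[0.8,[0.31,0.13,0],[0,0,-49]],[0.8,[0.33,0.14,0],[0,0,-49]],[0.8,[0.33,0.14,0],[0,0,-49]],[0.8,[0.33,0.14,0],[0,0,-49]]]'

```text
time_s: 21.12
ee_pos: [0.5538, 0.1547, 0.3968]
ee_rot: [-0.837, -3.027, 0.0]
contact_force: [1.1, -0.7, 0.1]
gripper_width: 0.0685
finger_force: 0.0
```

```bash
python3 -c "
from h import *
s,p,P,d=look('wrist');cv2.imwrite('pics/w7.png',p[:,:,::-1])
print(s['ee_pos'],s['ee_rot'],s['gripper_width'],s['joint_pos'].round(2))
move([.573,.173,.19],59)"
```

```text
[0.55382982 0.15466311 0.39681889] [-8.36873829e-01 -3.02741953e+00  3.92695509e-04] 0.06848303544644582 [ 0.14  0.15  1.45  0.    1.54 -0.89]
shift mm [-6.6 26.4 51.9] turn [-0. -0.  0.]
```

View pics/w7.png

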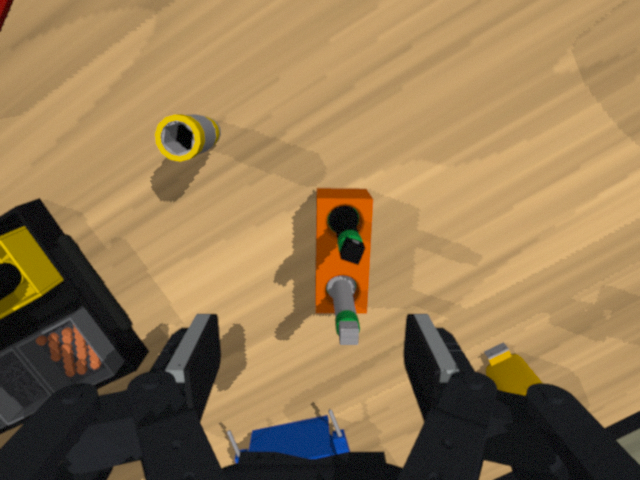

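Wrist view: stand lies square to the gripper. Black bar tip (350,248), its well (344,219), chrome bar tip (348,335).

```bash
python3 -c "
from h import *
s,p,P,d=look('wrist')
m=np.zeros(d.shape,bool);m[205:270,325:375]=1
for a,b in ((.055,.07),(.07,.085),(.085,.1),(.1,.112),(.112,.125)):
    W=P[m&(P[...,2]>a)&(P[...,2]<b)]; print(a,len(W),((W.min(0)+W.max(0))/2).round(4),W.mean(0).round(4))
print('tip',plane('wrist',[(350,248)],.118,s),'stand',plane('wrist',[(317,190),(372,190),(369,313),(316,312)],.045,s).round(4).tolist())
Rt=R.from_rotvec(s['ee_rot']); g=s['ee_pos']+Rt.apply([0,0,.155])
W=P[m&(P[...,2]>.07)&(P[...,2]<.105)]; t=Rt.inv().apply(W-g); print('tool x,y of shaft',t.min(0),t.max(0))
W=P[m&(P[...,2]>.112)&(P[...,2]<.125)]; t=Rt.inv().apply(W-g); print('tip x,y',t.min(0),t.max(0))
"
```

```text
0.055 105 [0.5687 0.1725 0.0627] [0.5666 0.1733 0.0626]
0.07 122 [0.5688 0.1725 0.0775] [0.5668 0.1735 0.0777]
0.085 119 [0.5686 0.1726 0.0926] [0.5664 0.1736 0.0927]
0.1 211 [0.5689 0.1721 0.1059] [0.5674 0.1732 0.1064]
0.112 458 [0.5729 0.1722 0.1163] [0.5719 0.1723 0.1178]
tip [[0.56964533 0.17130307 0.118     ]] stand [[0.5396, 0.166, 0.045], [0.5616, 0.2028, 0.045], [0.6541, 0.1498, 0.045], [0.6298, 0.1113, 0.045]]
tool x,y of shaft [-0.00800429  0.01701086  0.13698095] [0.00153481 0.03313028 0.17187164]
tip x,y [-0.01484938  0.01779783  0.12124051] [0.00083741 0.03321861 0.12984869]
```

Request:
carry_out --series '[[0.8,[-0.007,0.025,0],[0,0,0]],[0.8,[-0.007,0.025,0.01],[0,0,0]],[0.8,[-0.007,0.025,0.03],[0,0,0]],[0.8,[-0.007,0.025,0.05],[0,0,0]],[0.8,[-0.007,0.025,0.05],[0,0,0]],[0.8,[-0.007,0.025,0.05],[0,0,0]]]'

```text
time_s: 21.72
ee_pos: [0.5725, 0.1706, 0.3469]
ee_rot: [-0.841, -3.025, 0.001]
contact_force: [0.5, 0.7, 0.6]
gripper_width: 0.0684
finger_force: 0.0
```

```bash
cat > bar.py <<'E'
from h import *
s,p,P,d=look('wrist'); cv2.imwrite('pics/w8.png',p[:,:,::-1])
Rt=R.from_rotvec(s['ee_rot']); g=s['ee_pos']+Rt.apply([0,0,.155])
t=Rt.inv().apply((P-g).reshape(-1,3)).reshape(P.shape)
near=(abs(t[...,0])<.025)&(abs(t[...,1])<.025)
for a,b in ((.06,.085),(.085,.105),(.112,.125)):
    W=t[near&(P[...,2]>a)&(P[...,2]<b)]; print(a,len(W),np.percentile(W,1,0).round(4),np.percentile(W,99,0).round(4))
print(s['ee_pos']); move([.573,.173,.092],59)
E
python3 bar.py
```

```text
0.06 280 [ 0.0019 -0.006   0.1074] [0.0083 0.0092 0.1315]
0.085 267 [ 0.0018 -0.0066  0.0874] [0.0087 0.0096 0.1067]
0.112 689 [-0.0068 -0.0057  0.0721] [0.0077 0.009  0.0794]
[0.57254975 0.17055279 0.34690515]
shift mm [  1.    2.  101.1] turn [ 0.   0.  -0.1]
```

Request:
carry_out --series '[[0.8,[0.0005,0.0015,0.02],[0,0,0]],[0.8,[0.0005,0.0015,0.05],[0,0,0]],[0.8,[0.0005,0.0015,0.08],[0,0,0]],[0.8,[0.0005,0.0015,0.095],[0,0,0]],[0.8,[0.0005,0.0015,0.1],[0,0,0]],[0.6,[0.0005,0.0015,0.1],[0,0,0]],[0.45,[0.0005,0.0015,0.1],[0,0,0]],[0.45,[0.0005,0.0015,0.1],[0,0,0]],[0.45,[0.0005,0.0015,0.1],[0,0,0]]]'

```text
time_s: 22.52
ee_pos: [0.5734, 0.173, 0.2489]
ee_rot: [0.839, 3.025, 0.002]
contact_force: [0.7, -0.3, -0.6]
gripper_width: 0.0382
finger_force: 0.0
```

```bash
python3 bar.py
```

```text
0.06 1551 [-0.01  -0.024  0.009] [0.0109 0.0237 0.0334]
0.085 3338 [-0.0107 -0.0246 -0.011 ] [0.0111 0.0246 0.0086]
0.112 4273 [-0.0105 -0.0245 -0.0306] [ 0.0125  0.0245 -0.0183]
[0.57335377 0.17302634 0.24887697]
shift mm [ 0.2 -0.2  1.6] turn [ 0.1  0.1 -0. ]
```

View pics/w8.png

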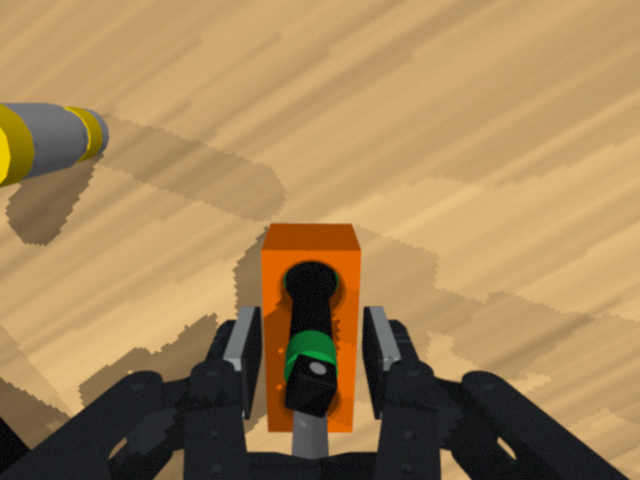

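The bar (311,370) sits midway between the pads (262 and 363). Closing.

Request:
carry_out --series '[[0.35,[0,0,0],[0,0,0]],[0.25,[0,0,0],[0,0,0]],[0.2,[0,0,0],[0,0,0]],[0.15,[0,0,0],[0,0,0]],[0,[0,0,0],[0,0,0]],[0,[0,0,0],[0,0,0]],[0,[0,0,0],[0,0,0]],[0,[0,0,0],[0,0,0]]]'

```text
time_s: 23.23
ee_pos: [0.5731, 0.173, 0.2476]
ee_rot: [0.84, 3.027, 0.0]
contact_force: [-0.8, -0.4, 5.6]
gripper_width: 0.0144
finger_force: 58.4
```

```bash
python3 -c "
from h import *
s=manip.state();print(s['ee_pos'],s['ee_rot'],s['contact_force'],s['gripper_width'],s['finger_force'])"
```

```text
[0.5730859  0.17300792 0.24757693] [8.39948608e-01 3.02681775e+00 4.30190167e-04] [-0.84516262 -0.35995007  5.63415173] 0.014389390725181207 58.402578234672546
```

Request:
carry_out --series '[[0,[0,0,-0.003],[0,0,0]],[0,[0,0,-0.008],[0,0,0]],[0,[0,0,-0.015],[0,0,0]],[0,[0,0,-0.022],[0,0,0]],[0,[0,0,-0.03],[0,0,0]],[0,[0,0,-0.038],[0,0,0]],[0,[0,0,-0.046],[0,0,0]],[0,[0,0,-0.056],[0,0,0]],[0,[0,0,-0.07],[0,0,0]],[0,[0,0,-0.09],[0,0,0]],[0,[0,0,-0.12],[0,0,0]],[0,[0,0,-0.14],[0,0,0]]]'

```text
time_s: 24.23
ee_pos: [0.5728, 0.173, 0.3903]
ee_rot: [0.84, 3.026, 0.001]
contact_force: [1.2, -0.5, -1.6]
gripper_width: 0.0143
finger_force: 58.5
```

```bash
python3 -c "
from h import *
s,p,P,d=look('wrist');cv2.imwrite('pics/w9.png',p[:,:,::-1])
move([.4605,-.183,.2355],3)"
```

```text
shift mm [ -87.  -363.1    2.4] turn [ 0.4  0.1 56. ]
```

View pics/w9.png

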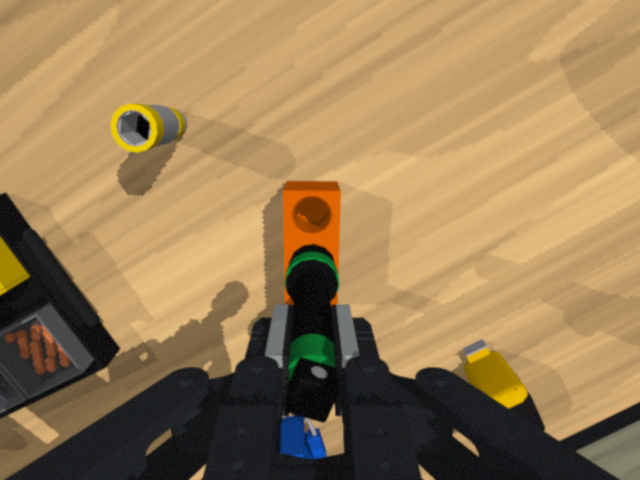

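The bar is out, the stand is unmoved with its well empty at (312,215). Carrying to the green cup.

Request:
carry_out --series '[[0,[-0.005,-0.02,0],[0,0,3]],[0,[-0.014,-0.06,0],[0,0,9]],[0,[-0.024,-0.1,0],[0,0,15]],[0,[-0.033,-0.14,0],[0,0,21]],[0,[-0.043,-0.18,0],[0,0,27]],[0,[-0.052,-0.22,0],[0,0,33]],[0,[-0.062,-0.26,0],[0,0,39]],[0,[-0.072,-0.3,0],[0,0,45]],[0,[-0.08,-0.335,0],[0,0,51]],[0,[-0.085,-0.355,0],[0,0,55]],[0,[-0.087,-0.363,0],[0,0,56]],[0,[-0.087,-0.363,0],[0,0,56]]]'

```text
time_s: 25.28
ee_pos: [0.46, -0.1843, 0.3875]
ee_rot: [2.166, 2.276, -0.0]
contact_force: [0.0, 0.6, -1.9]
gripper_width: 0.0145
finger_force: 58.9
```

Request:
carry_out --series '[[0,[0,0,0.01],[0,0,0]],[0,[0,0,0.02],[0,0,0]],[0,[0,0,0.04],[0,0,0]],[0,[0,0,0.04],[0,0,0]]]'

```text
time_s: 25.62
ee_pos: [0.4603, -0.1815, 0.3432]
ee_rot: [-2.156, -2.278, 0.001]
contact_force: [-0.5, 1.9, -2.9]
gripper_width: 0.0144
finger_force: 58.8
```

```bash
python3 -c "
from h import *
s,p,P,d=look('wrist');cv2.imwrite('pics/w10.png',p[:,:,::-1])
print(s['ee_pos'])
move([.4605,-.183,.0916],3)"
```

```text
[ 0.46029824 -0.1814681   0.34320748]
shift mm [-1.6  0.3 98.5] turn [-0.2 -0.1  0.1]
```

View pics/w10.png

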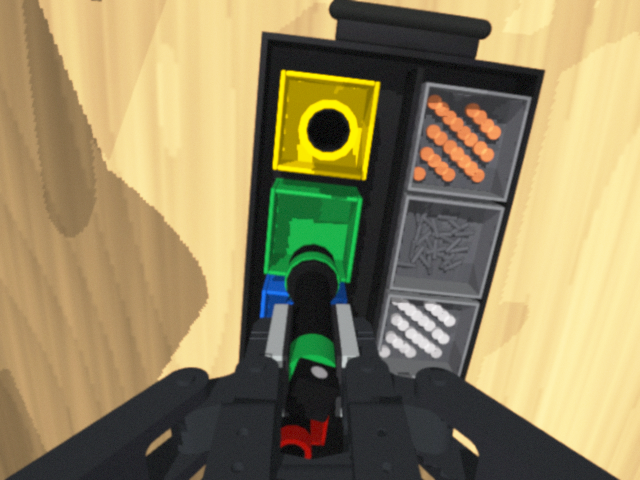

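Wrist view: bar over the green cup (312,235), yellow standing in its cup (328,130).

Request:
carry_out --series '[[0,[-0.001,0,0.02],[0,0,0]],[0,[-0.001,0,0.045],[0,0,0]],[0,[-0.001,0,0.07],[0,0,0]],[0,[-0.001,0,0.085],[0,0,0]],[0,[-0.001,0,0.091],[0,0,0]],[0,[-0.001,0,0.093],[0,0,0]],[0,[-0.001,0,0.093],[0,0,0]],[0,[-0.001,0,0.093],[0,0,0]]]'

```text
time_s: 26.33
ee_pos: [0.461, -0.1839, 0.2554]
ee_rot: [2.161, 2.278, 0.001]
contact_force: [0.4, 0.1, -2.3]
gripper_width: 0.0145
finger_force: 59.0
```

Request:
carry_out --series '[[0,[0,0,0.004],[0,0,0]],[0,[0,0,0.007],[0,0,0]],[0,[0,0,0.0075],[0,0,0]],[0,[0,0,0.008],[0,0,0]],[0,[0,0,0.0085],[0,0,0]],[0,[0,0,0.0085],[0,0,0]]]'

```text
time_s: 26.83
ee_pos: [0.4607, -0.184, 0.2465]
ee_rot: [2.162, 2.278, 0.0]
contact_force: [-3.4, 2.0, 8.5]
gripper_width: 0.0144
finger_force: 60.3
```

Seated. Release and rise.

Request:
carry_out --series '[[0.2,[0,0,0],[0,0,0]],[0.3,[0,0,0],[0,0,0]],[0.5,[0,0,0],[0,0,0]],[0.6,[0,0,0],[0,0,0]],[0.6,[0,0,0],[0,0,0]],[0.6,[0,0,-0.01],[0,0,0]],[0.6,[0,0,-0.03],[0,0,0]],[0.6,[0,0,-0.06],[0,0,0]],[0.6,[0,0,-0.1],[0,0,0]],[0.6,[0,0,-0.14],[0,0,0]],[0.6,[0,0,-0.16],[0,0,0]],[0.6,[0,0,-0.16],[0,0,0]]]'

```text
time_s: 27.83
ee_pos: [0.4606, -0.1839, 0.4116]
ee_rot: [2.158, 2.273, 0.003]
contact_force: [-0.1, -1.0, 0.6]
gripper_width: 0.0512
finger_force: 0.0
```

```bash
python3 -c "
from h import *
p,d=manip.snapshot('scene');cv2.imwrite('pics/s11.png',p[:,:,::-1])
p,d=manip.snapshot('wrist');cv2.imwrite('pics/w11.png',p[:,:,::-1])"
```

```text
(no output)
```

View pics/s11.png

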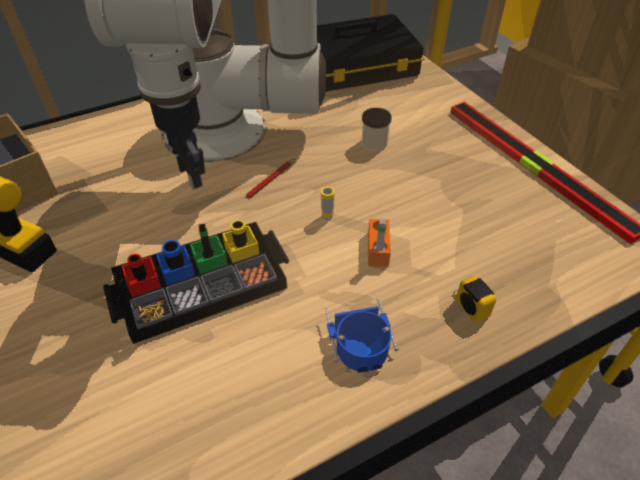

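View pics/w11.png

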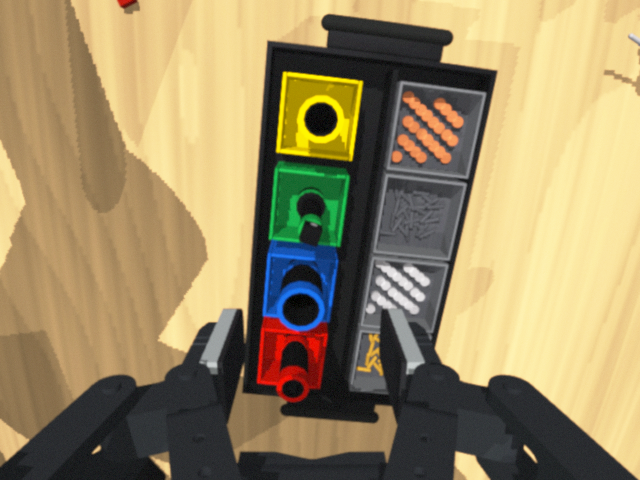

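All four stand upright in their own cups (wrist view: yellow 320,118; green bar 311,225; blue 301,305; red 293,385). The chrome socket (327,203 in the scene view) and the stand with the chrome bar (380,240) are in place.

```bash
python3 -c "
from rig import manip
print(manip.job_done())"
```

```text
the job is handed in; nothing more can be done
None
```

I've handed the job in: the red, yellow and blue black sockets and the black bar each stand upright in their matching cup, and the chrome socket, chrome bar and stand are where they were, at about 28 s of the 112 s allowed.

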